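# Cap the spare port and stack a lens column

## Task

On the optical table, first close the round port by setting the knobbed dust cap centred on it. Then build the lens column on the square port, piece by piece, each centred on the one below: square base plate at the bottom, then the tall tube, then the wide flat ring, and the lens cell on top, glass side up as it lies now. Let go of everything and leave the steel post, the cardboard box and the screwdriver where they are.

Things in the scene. Friction and masses are not known exactly. Their poses are not given: they have to be found in the camera images.
- square_port_top (a point): Square port: dark steel block fixed to the table, 80 x 80 mm, 12 mm high, with a dark 28 mm spot in the middle and a small bright screw at each corner. The point is the centre of its flat top; x and y run along its sides, z up.
- round_port_top (a point): Round port: dark steel disc fixed to the table, 68 mm in diameter, 12 mm high, with a dark 28 mm spot in the middle. The point is the centre of its flat top; z up.
- base_plate_mid (a point): Base plate: bare aluminium square, 64 x 64 mm, 14 mm thick, 30 mm hole in the middle, lying loose and flat on the table. The point is its centre, half-way up (7 mm above its underside); x and y run along its sides, z up. About 0.13 kg.
- tube_mid (a point): Tube: black, upright on the table, 46 mm outside and 36 mm inside diameter, 44 mm tall, open at both ends. Its own z axis is its axis of symmetry, up at the start. The point is its centre, half-way up (22 mm above its underside). About 0.09 kg.
- flange_ring_mid (a point): Flat ring: bare aluminium, 56 mm outside and 30 mm inside diameter, 12 mm thick, lying flat. Its own z axis is its axis of symmetry, up at the start. The point is its centre, half-way up (6 mm above its underside). About 0.07 kg.
- lens_cell_mid (a point): Lens cell: black round cell, 42 mm in diameter, 20 mm tall, flat closed underside, with a glass disc set in its mouth, its face 6 mm below the rim. It lies glass up. Its own z axis is its axis of symmetry, up at the start. The point is its centre, half-way up (10 mm above its underside). About 0.08 kg.
- cap_mid (a point): Dust cap: black solid disc, 54 mm in diameter and 8 mm thick, with an upright round knob 18 mm in diameter and 20 mm tall on its top (28 mm overall). Its own z axis is its axis of symmetry, up at the start. The point is on its axis half-way up (14 mm above its underside). About 0.06 kg.
- post_mid (a point): Bystander: upright steel post, 25 mm in diameter, 60 mm tall, standing loose on the table. The point is its centre, half-way up.
- optics_box_mid (a point): Bystander: cardboard box, 70 x 55 mm, 40 mm high, loose, on the robot's far left. The point is its centre, half-way up; x along the 70 mm side.
- driver_grip (a point): Bystander: screwdriver, 160 mm long, lying loose on the robot's far right. The point is the middle of its handle; x runs along it towards the tip.
Mind the look-alikes: they are no part of the job. What is shaped like the part that bears cap_mid but orange or yellow is not meant. Leave any green or purple look-alike of the part that bears round_port_top alone.

How it is judged (in metres and radians):
On the way, in this order (a step that is already met when the one before it is completed fails the run):
1. the cap is on the round port and let go (horizontal distance between cap_mid and round_port_top below 0.01 m and z of cap_mid in the frame of round_port_top between 0.01 and 0.018 m and angle between cap_mid's own z axis and vertical below 0.09 rad and linear speed of cap below 0.02 m/s and contact force between the fingers and cap below 0.1 N), for 0.2 s.
2. the square base plate is on the square port and let go (horizontal distance between base_plate_mid and square_port_top below 0.01 m and z of base_plate_mid in the frame of square_port_top between 0.003 and 0.011 m and angle between base_plate_mid's own z axis and vertical below 0.09 rad and linear speed of base_plate below 0.02 m/s and contact force between the fingers and base_plate below 0.1 N), for 0.2 s.
3. the tube is on the base plate and let go (horizontal distance between tube_mid and base_plate_mid below 0.01 m and z of tube_mid in the frame of square_port_top between 0.032 and 0.04 m and angle between tube_mid's own z axis and vertical below 0.09 rad and linear speed of tube below 0.02 m/s and contact force between the fingers and tube below 0.1 N), for 0.2 s.
4. the wide flat ring is on the tube and let go (horizontal distance between flange_ring_mid and tube_mid below 0.01 m and z of flange_ring_mid in the frame of square_port_top between 0.06 and 0.068 m and angle between flange_ring_mid's own z axis and vertical below 0.09 rad and linear speed of flange_ring below 0.02 m/s and contact force between the fingers and flange_ring below 0.1 N), for 0.2 s.
5. the lens cell is on the flat ring and let go (horizontal distance between lens_cell_mid and flange_ring_mid below 0.01 m and z of lens_cell_mid in the frame of square_port_top between 0.076 and 0.084 m and angle between lens_cell_mid's own z axis and vertical below 0.09 rad and linear speed of lens_cell below 0.02 m/s and contact force between the fingers and lens_cell below 0.1 N), for 0.2 s.
At the end, for the whole second after the job is handed in: The cap stands on the round port, and base plate, tube, flat ring and lens cell stand in that order from bottom to top on the square port: each centred within 10 mm horizontally on the port or piece directly under it, within 4 mm of its proper height, upright within 0.09 rad, at rest and released (all of step 1 and all of step 2 and all of step 3 and all of step 4 and all of step 5); the robot touches nothing.
It fails at once if the steel post is displaced by more than 20 mm (distance of post_mid from where it was at the start of the episode above 0.02 m).
It fails at once if the cardboard box is displaced by more than 20 mm (distance of optics_box_mid from where it was at the start of the episode above 0.02 m).
It fails at once if the screwdriver is displaced by more than 20 mm (distance of driver_grip from where it was at the start of the episode above 0.02 m).
It also fails if it takes over 122 s, if anything falls off the work surface, if the arm or the gripper's body presses on something with over 40 N, if the wrist force passes 120 N, or if a joint passes its speed limit or range.

## Robot

A 6-joint arm with a two-finger parallel gripper is mounted at the origin on the work surface. World frame = base frame: x ahead of the robot, y to its left, z up, the work surface at z = 0. Lengths are in m, angles in degrees, forces in N, time in s.
With the tool pointing down it reaches from about 0.35 to 0.875 m from the base axis. Payload 4.2 kg.
Tool frame: the origin (TCP) lies midway between the tips of the shut fingers; the grasp point (between the pads) lies 19 mm behind it; z points along the fingers, y is the line along which they close (so a half turn about z gives the same grasp; the last joint's range is limited). The gripper opens to 87 mm and grips with 3 to 60 N. Pads are 19 mm wide; open, the fingers measure 117 mm over their backs; the gripper's body (75 mm by 190 mm) begins 51 mm behind the grasp point.
Start: joints at [-61.845, 22.042, 0.453, 0, -68.411, -14.817], TCP at [0.144, -0.608, 0.223] pointing down, gripper open.
Joint ranges: [-179.83, 179.83], [-69.29, 118.12], [-61.27, 80.66], [-181.25, 117.63], [-171.15, -9.14], [-177.46, 177.46]. Speed limits (degrees/s): [159.86, 159.86, 180, 180, 180, 180].

## Interface

Orientations are given as [roll, pitch, yaw] about the fixed x, y, z axes, in that order (R = Rz(yaw) Ry(pitch) Rx(roll)).
In Python, from workcell import env gives the robot as it stands. The module is installed in compiled form; this text tells all that it offers. Calls block until the motion is done:
- env.goto(position, orientation): joint-space move of the TCP to a pose.
- env.move_straight(position, rotation=None, rate=0.15, force_limit=None): straight line of the TCP; rotation=None keeps the orientation; rate is the mean speed in m/s. With force_limit (N) it stops when the force on the tool has changed by that much, and returns True; else False.
- env.set_joints(angles): joint-space move.
- env.gripper_to(opening, grasp_force=None): opening from 0.0 (shut) to 1.0 (fully open); grasp_force is the grip in N (None keeps the last); returns when the fingers have stopped.
- env.dwell(seconds).
- env.inverse_kinematics(position, orientation): joint angles nearest the present ones, or None.
- env.read_state(): the state.
- env.grab_frame(name): name is "side" or "top"; returns a dict with "image" (420x560x3 uint8, blue, green, red), "fx", "fy", "cx", "cy" (pixels), "position" and "orientation" of the camera in the world. Camera axes: x right, y up, looking along -z (the intrinsics and any distortion apply to the point x, -y, -z); pixel columns grow to the right and rows downward; lengths in m; the calibration is good to about 2 mm. A picture is of the moment at which its call begins. There is no depth.
A pose or a line that the arm cannot do raises env.Unreachable and nothing moves.
- env.close_job(): hands the job in; it is judged then, once.
Trained networks look in a picture, given as the dict that the camera call returned (one of the last four; its "shot" number tells which), for a name from the list of things; names that differ only in an ending like _2 or _b are one class to them, and where a whole thing is asked for, a point or a joint stands for the part that bears it (a point fixed in the world has none). Each returns a list of dicts, best first, with "score" (0 to 1); they miss things now and then, are a little off and sometimes report something else, mostly with a low value. They report only what shows in the picture. A call takes as long as a camera call. They do not tell look-alikes from the thing itself.
- env.search_frame(picture, thing): "xyz" ([x, y, z] in m, in world coordinates, good to about 4 mm: the middle of the surface that is visible of it).
- env.trace(picture, thing): "mask" (420x560 bool, what is visible of it).
The state is a dict: "clock": time; "joint_positions": joint angles; "qvel": joint speeds; "joint_torque": joint torques, N m; "position": TCP position; "tool_rot": TCP orientation; "force": force on the tool from outside, world axes, zero at the start; "wrist_torque": the same for the moment, N m; "opening": opening from 0.0 (shut) to 1.0 (fully open); "finger_force": force on a finger pad.
Only numpy, scipy, OpenCV 4.12 (cv2) and the standard library are available. Lean on these libraries where they do the work, as an engineer would, in place of code of your own. Each camera call takes 0.05 s, during which the arm holds its last target. There are 200 camera calls.

## Working session

There is one attempt and no reset: what is moved stays moved. The work goes in short steps, each a Python script; the robot and the scene stay as the last script left them, time stands still between calls to the robot, and variables do not carry over. Pictures are saved under pics/ and viewed, at most 14 in all, crops included, and the job is handed in when it is done.

```bash
mkdir -p pics
python3 - <<'E'
from workcell import env
import cv2,numpy as np
for n in("top","side"):
    f=env.grab_frame(n);cv2.imwrite(f"pics/{n}0.png",f["image"])
    print(n,{k:(np.round(v,4).tolist() if k!="image" else 0) for k,v in f.items() if k!='image' and not isinstance(v,str)})
    for t in "square_port_top round_port_top base_plate_mid tube_mid flange_ring_mid lens_cell_mid cap_mid post_mid optics_box_mid driver_grip".split():
        print(t,[(np.round(d["xyz"],3).tolist(),round(d["score"],2)) for d in env.search_frame(f,t)][:4])
s=env.read_state();print(s["clock"],s["tool_rot"],s["position"])
E
```

```text
top {'fx': 471.9901, 'fy': 471.9901, 'cx': 285.1761, 'cy': 209.319, 'position': [0.3297, -0.0352, 1.3347], 'orientation': [7.8161, 0.748, -88.461], 'shot': 1}
square_port_top [([0.458, 0.328, 0.009], 0.86)]
round_port_top [([0.466, -0.316, 0.011], 0.94), ([0.393, -0.408, 0.017], 0.83), ([0.349, -0.32, 0.011], 0.58)]
base_plate_mid [([0.477, 0.161, 0.014], 0.67)]
tube_mid []
flange_ring_mid [([0.635, -0.023, 0.013], 0.54)]
lens_cell_mid [([0.605, 0.16, 0.016], 0.44), ([0.612, -0.168, 0.058], 0.41)]
cap_mid [([0.444, -0.179, 0.008], 0.73), ([0.544, -0.22, 0.008], 0.71), ([0.33, -0.155, 0.01], 0.71)]
post_mid [([0.612, -0.167, 0.061], 0.39)]
optics_box_mid [([0.614, -0.166, 0.058], 0.71), ([0.631, 0.304, 0.037], 0.68), ([0.637, -0.023, 0.012], 0.46)]
driver_grip [([0.656, -0.336, 0.022], 0.84), ([0.461, 0.324, 0.01], 0.75)]
side {'fx': 469.9059, 'fy': 469.9059, 'cx': 279.5399, 'cy': 206.3589, 'position': [0.236, 0.7742, 0.6166], 'orientation': [57.0905, -0.5844, -162.6397], 'shot': 2}
square_port_top [([0.454, 0.335, 0.012], 0.79)]
round_port_top [([0.352, -0.306, 0.017], 0.73), ([0.466, -0.307, 0.012], 0.66), ([0.389, -0.404, 0.017], 0.57), ([0.451, 0.335, 0.012], 0.21)]
base_plate_mid [([0.477, 0.174, 0.01], 0.91)]
tube_mid [([0.462, 0.012, 0.028], 0.78), ([0.478, 0.172, 0.01], 0.28)]
flange_ring_mid [([0.641, -0.011, 0.008], 0.8)]
lens_cell_mid [([0.611, 0.168, 0.015], 0.67)]
cap_mid [([0.54, -0.208, 0.01], 0.65), ([0.441, -0.17, 0.006], 0.63), ([0.333, -0.151, 0.006], 0.52)]
post_mid [([0.618, -0.159, 0.032], 0.71), ([0.625, 0.324, 0.042], 0.41)]
optics_box_mid [([0.625, 0.324, 0.039], 0.76), ([0.607, 0.167, 0.013], 0.41)]
driver_grip [([0.652, -0.334, 0.014], 0.59), ([0.454, 0.336, 0.014], 0.49)]
1.1 [ 1.79999405e+02  1.22480229e-04 -1.66666205e+02] [ 0.14417685 -0.60812019  0.22254818]
```

View pics/top0.png

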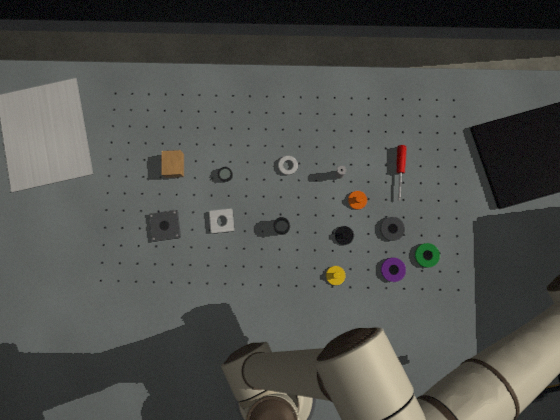

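View pics/side0.png

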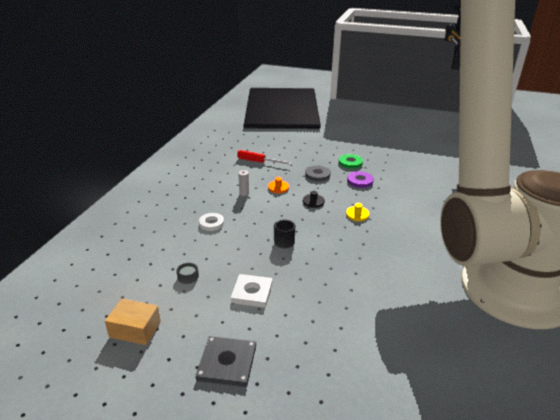

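The top view shows the black cap at (344,235), the dark round port at (392,229), the square port at (163,226), the plate at (221,221) and the tube at (281,226). The ring is at (288,165) and the lens cell at (224,174). The orange and yellow caps and the green and purple discs are decoys. The side view agrees: cap (314,200), round port (318,173). Next I'll fit silhouettes in both views.

```bash
cat > vis.py <<'E'
import cv2,numpy as np
from scipy.spatial.transform import Rotation as Ro
from scipy.optimize import least_squares
from workcell import env
def cam(f): return Ro.from_euler("xyz",f["orientation"],degrees=True).as_matrix(),np.array(f["position"])
def proj(f,P):
    R,c=cam(f);q=(np.atleast_2d(P)-c)@R
    return np.c_[f["cx"]+f["fx"]*q[:,0]/-q[:,2],f["cy"]+f["fy"]*q[:,1]/q[:,2]]
def back(f,uv,z):
    R,c=cam(f);uv=np.atleast_2d(uv).astype(float)
    d=np.c_[(uv[:,0]-f["cx"])/f["fx"],-(uv[:,1]-f["cy"])/f["fy"],-np.ones(len(uv))]@R.T
    return c+d*((z-c[2])/d[:,2])[:,None]
def cen(h):
    m=cv2.moments(cv2.convexHull(np.asarray(h,np.float32)));return np.array([m["m10"],m["m01"]])/m["m00"]
def solid(levels,xy,z0,sq=False,yaw=0):
    n=4 if sq else 40;a=np.arange(n)*2*np.pi/n+(np.radians(yaw)+np.pi/4 if sq else 0)
    return np.vstack([np.c_[xy[0]+r*np.cos(a),xy[1]+r*np.sin(a),np.full(n,z0+z)] for r,z in levels])
def mask(f,t,near):
    best=None
    for d in env.trace(f,t):
        m=d["mask"].astype(np.uint8);n,l,s,c=cv2.connectedComponentsWithStats(m)
        for i in range(1,n):
            if s[i,4]>40 and np.hypot(*(c[i]-near))<12 and (best is None or d["score"]>best[1]): best=(l==i,d["score"])
    return best
def fit(fs,t,xy0,levels,z0=0,sq=False,yaw=0):
    ob=[]
    for f in fs:
        m=mask(f,t,proj(f,[*xy0,z0+levels[-1][1]/2])[0])
        if m is None: print(t,"no mask");continue
        pts=np.argwhere(m[0])[:,::-1];ob.append((f,cen(np.vstack([pts+d for d in([-.5,-.5],[.5,.5],[-.5,.5],[.5,-.5])])),m))
    if not ob: return None
    r=lambda x,o:np.hstack([cen(proj(f,solid(levels,x,z0,sq,yaw)))-c for f,c,_ in o])
    s=lambda o:least_squares(r,xy0,args=(o,),diff_step=1e-3).x
    x=s(ob);print(t,np.round(x,4),"each",[np.round(s([o]),4).tolist() for o in ob],"scores",[round(o[2][1],2) for o in ob],"px",[int(o[2][0].sum()) for o in ob])
    return x,ob
def rectyaw(f,m,z):
    P=back(f,np.argwhere(m)[:,::-1],z)[:,:2];return cv2.minAreaRect((P*1000).astype(np.float32))
SH=dict(base_plate_mid=[(.0452548,0),(.0452548,.014)],tube_mid=[(.023,0),(.023,.044)],flange_ring_mid=[(.028,0),(.028,.012)],
 lens_cell_mid=[(.021,0),(.021,.020)],cap_mid=[(.027,0),(.027,.008),(.009,.028)])
def spot(f,xy,z=.012):
    "dark 28 mm spot in a port"
    u=proj(f,[*xy,z])[0];g=cv2.cvtColor(f["image"],cv2.COLOR_BGR2GRAY)
    R=proj(f,solid([(.021,z)],xy,0)).astype(np.int32);M=np.zeros(g.shape,np.uint8);cv2.fillConvexPoly(M,R,1)
    v=g[M>0];th,_=cv2.threshold(v,0,255,cv2.THRESH_OTSU);n,l,s,c=cv2.connectedComponentsWithStats(((g<=th)&(M>0)).astype(np.uint8))
    i=1+np.argmax(s[1:,4]);P=back(f,c[i],z)[0];print("spot",np.round(P,4),s[i,4],th);return P[:2]
E
python3 - <<'E'
from vis import *
fs=[env.grab_frame("top"),env.grab_frame("side")]
G=dict(cap_mid=(.443,-.175),base_plate_mid=(.477,.167),tube_mid=(.465,.01),flange_ring_mid=(.638,-.016),lens_cell_mid=(.608,.164))
for t,g in G.items():
    r=fit(fs,t,g,SH[t],sq=t=="base_plate_mid",yaw=0)
    if t=="base_plate_mid" and r:
        for f,_,m in r[1]: print("yaw",rectyaw(f,m[0],.010))
for g in((.466,-.312),(.456,.331)):
    for f in fs:
        p=spot(f,g);spot(f,p)
# square port: corner screws / edges
for f in fs:
    g=cv2.cvtColor(f["image"],cv2.COLOR_BGR2GRAY);u=proj(f,[.456,.331,.012])[0].astype(int)
    cv2.imwrite(f"pics/sq{f['shot']}.png",cv2.resize(f["image"][u[1]-35:u[1]+35,u[0]-45:u[0]+45],None,fx=6,fy=6,interpolation=2))
    print(f['shot'],u)
E
```

```text
cap_mid [ 0.4421 -0.1813] each [[0.4423, -0.1806], [0.4423, -0.1831]] scores [0.69, 0.74] px [287, 277]
base_plate_mid [0.4734 0.1659] each [[0.4727, 0.1675], [0.474, 0.1645]] scores [0.84, 0.55] px [488, 1069]
yaw ((472.26141357421875, 167.4679412841797), (69.33387756347656, 65.45453643798828), 5.75595760345459)
yaw ((473.2747497558594, 166.14393615722656), (71.10767364501953, 81.8095703125), 6.480682849884033)
tube_mid no mask
tube_mid [ 0.4635 -0.0059] each [[0.4635, -0.0059]] scores [0.57] px [579]
flange_ring_mid [ 0.6408 -0.019 ] each [[0.6408, -0.0181], [0.6413, -0.0204]] scores [0.48, 0.58] px [202, 301]
lens_cell_mid [0.6082 0.1624] each [[0.6079, 0.1634], [0.6086, 0.1615]] scores [0.52, 0.97] px [213, 379]
spot [ 0.4648 -0.3152  0.012 ] 76 40.0
spot [ 0.4648 -0.3152  0.012 ] 76 40.0
spot [ 0.4643 -0.3185  0.012 ] 42 100.0
spot [ 0.4643 -0.3185  0.012 ] 42 100.0
spot [0.4574 0.3283 0.012 ] 72 47.0
spot [0.4574 0.3282 0.012 ] 74 48.0
spot [0.4576 0.3266 0.012 ] 197 73.0
spot [0.4576 0.3265 0.012 ] 200 74.0
3 [162 225]
4 [226 360]
```

Run:
```python
from vis import *
f=env.grab_frame("side")
# screws: bright blobs within port top
u=proj(f,solid([(.0566,.012)],(.4575,.3274),0)).astype(np.int32);g=cv2.cvtColor(f["image"],cv2.COLOR_BGR2GRAY)
M=np.zeros(g.shape,np.uint8);cv2.fillConvexPoly(M,u,1)
# inside port only: dark component
d=cv2.morphologyEx(((g<95)&(M>0)).astype(np.uint8),cv2.MORPH_CLOSE,np.ones((7,7)))
print(d.sum(),rectyaw(f,d,.012))
s=((g>120)&(cv2.erode(d,np.ones((3,3)))>0)).astype(np.uint8)
n,l,st,c=cv2.connectedComponentsWithStats(s)
P=back(f,c[1:],.012);print(np.round(P[:,:2],4).tolist(),st[1:,4])
```

```text
848 ((446.95416259765625, 344.20867919921875), (100.21771240234375, 71.89636993408203), 32.21395492553711)
[[0.485, 0.3642]] [19]
```

View pics/sq4.png

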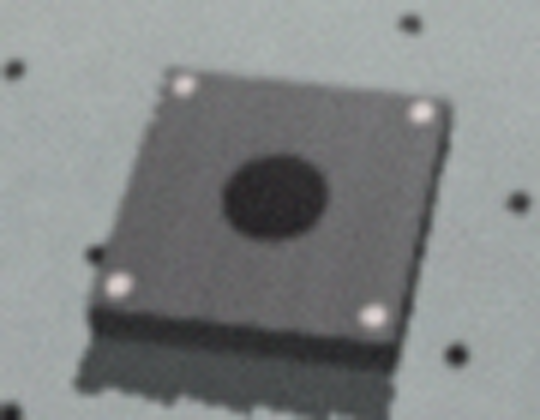

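The crop shows four bright screws at (184,85), (421,111), (372,316) and (118,284) and the central spot at (275,197), so the port's yaw can be computed from them. Next step: pick the cap.

```bash
cat > act.py <<'E'
from vis import *
def say(m): s=env.read_state();print(m,"t",round(s["clock"],1),"p",np.round(s["position"],4).tolist(),"w mm",round(s["opening"]*87,1),"ff",np.round(s["finger_force"],1),"j6",round(s["joint_positions"][5]))
def pick(xy,z,yaw,open_=1.0,force=20,hi=.12):
    o=[180,0,yaw]
    env.gripper_to(open_);env.goto([*xy,z+hi],o);env.move_straight([*xy,z],o,rate=.12)
    env.gripper_to(0,grasp_force=force);say("gripped")
    env.move_straight([*xy,z+hi],o,rate=.15);say("lifted")
def place(xy,z,yaw,open_,hi=.08):
    o=[180,0,yaw]
    env.goto([*xy,z+hi],o);env.move_straight([*xy,z+.008],o,rate=.12);env.dwell(.1)
    hit=env.move_straight([*xy,z-.001],o,rate=.02,force_limit=4);say(f"down hit={hit} want z={z}")
    env.gripper_to(open_);env.dwell(.3);env.move_straight([*xy,z+hi],o,rate=.15);say("left")
E
python3 - <<'E'
from act import *
f=env.grab_frame("side")
uv=np.array([(184,85),(421,111),(372,316),(118,284)])/6+[181-.5,325-.5]
P=back(f,uv,.012)[:,:2];print(np.round(P,4).tolist(),P.mean(0))
E=np.diff(np.vstack([P,P[:1]]),axis=0);print(np.degrees(np.arctan2(E[:,1],E[:,0])),np.hypot(*E.T))
pick((.4422,-.1815),.011,180,.5)
E
```

```text
[[0.4962, 0.2987], [0.4312, 0.2873], [0.4201, 0.3528], [0.4852, 0.3636]] [0.45815694 0.32561474]
[-170.02406512   99.59503492    9.42150049  -80.38542528] [0.06603017 0.06642799 0.06600657 0.06578911]
gripped t 6.4 p [0.4423, -0.1815, 0.0112] w mm 17.6 ff 20.0 j6 -87
lifted t 7.4 p [0.4413, -0.1813, 0.1301] w mm 17.4 ff 20.0 j6 -87
```

Run:
```python
from act import *
place((.4646,-.3167),.0232,180,.5)
env.goto([.47,.166-.02,.14],[180,0,186])
env.gripper_to(1.0)
say("at plate")
fs=[env.grab_frame("top"),env.grab_frame("side")]
cv2.imwrite("pics/a.png",fs[1]["image"])
r=fit(fs,"cap_mid",(.4646,-.3167),SH["cap_mid"],z0=.012)
```

```text
down hit=True want z=0.0232 t 9.3 p [0.4646, -0.3167, 0.0232] w mm 17.0 ff 20.0 j6 -72
left t 11.0 p [0.4639, -0.3163, 0.1025] w mm 43.3 ff 0.0 j6 -72
at plate t 13.7 p [0.47, 0.146, 0.14] w mm 86.6 ff 0.0 j6 -120
cap_mid [ 0.4643 -0.3164] each [[0.4646, -0.3162], [0.4641, -0.3171]] scores [0.86, 0.61] px [305, 209]
```

View pics/a.png

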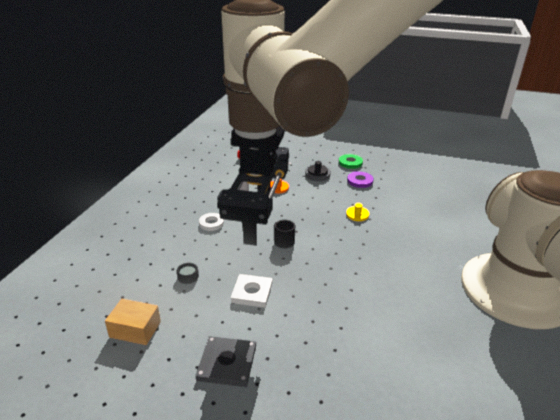

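The side view shows the cap seated on the round port at (318,172). Both fits agree with the port centre to within 1 mm. Next is the base plate.

Run:
```python
from act import *
pick((.4734,.166),.004,186,1.0,25)
place((.458,.327),.016,189.6,.95)
env.goto([.463,-.005,.16],[180,0,180])
fs=[env.grab_frame("top"),env.grab_frame("side")]
cv2.imwrite("pics/b.png",fs[1]["image"])
r=fit(fs,"base_plate_mid",(.458,.327),SH["base_plate_mid"],z0=.012,sq=True,yaw=9.6)
```

```text
gripped t 16.1 p [0.4734, 0.166, 0.0043] w mm 63.3 ff 25.0 j6 -122
lifted t 17.0 p [0.4726, 0.1655, 0.123] w mm 63.8 ff 25.0 j6 -122
down hit=True want z=0.016 t 19.0 p [0.458, 0.3271, 0.0162] w mm 63.6 ff 25.0 j6 -132
left t 20.6 p [0.4574, 0.3265, 0.0953] w mm 82.6 ff 0.0 j6 -132
base_plate_mid no mask
base_plate_mid [0.4593 0.3273] each [[0.4593, 0.3273]] scores [0.59] px [1535]
```

View pics/b.png

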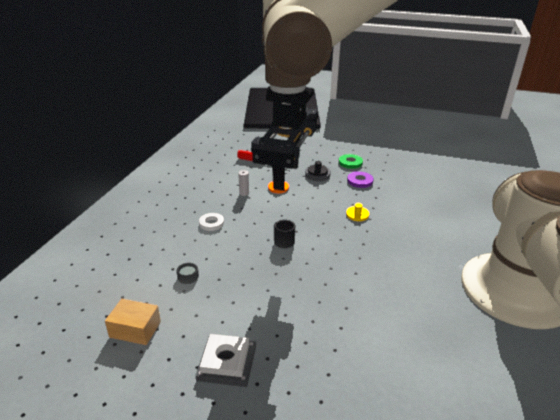

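The plate is seated on the square port at (226,356), with an even rim showing all round. Next is the tube.

Run:
```python
from act import *
pick((.4635,-.0045),.012,180,.9,20)
place((.4583,.327),.038,185,.8,hi=.09)
env.goto([.640,-.019,.16],[180,0,180])
fs=[env.grab_frame("top"),env.grab_frame("side")]
cv2.imwrite("pics/c.png",fs[1]["image"])
r=fit(fs,"tube_mid",(.458,.327),SH["tube_mid"],z0=.026)
```

```text
gripped t 24.6 p [0.4635, -0.0045, 0.0121] w mm 45.8 ff 20.0 j6 -110
lifted t 25.5 p [0.4626, -0.0047, 0.1311] w mm 46.0 ff 20.0 j6 -110
down hit=True want z=0.038 t 28.1 p [0.4583, 0.3271, 0.0381] w mm 46.2 ff 20.0 j6 -137
left t 29.9 p [0.4577, 0.3265, 0.1272] w mm 69.5 ff 0.0 j6 -137
tube_mid [0.4581 0.3268] each [[0.4584, 0.3278], [0.4581, 0.3264]] scores [0.76, 0.69] px [235, 1118]
```

View pics/c.png

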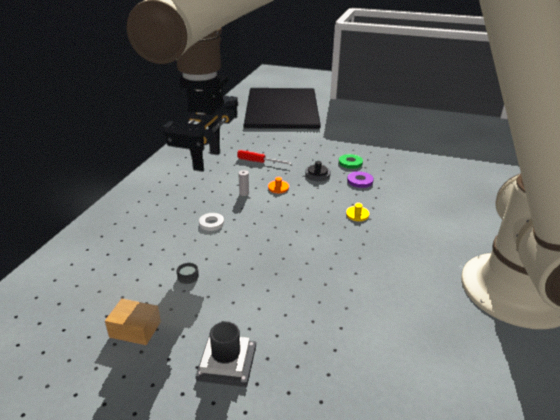

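The tube stands upright and centred on the plate at (225,343). Next is the ring.

Run:
```python
from act import *
pick((.641,-.019),.003,180,.95,20,hi=.16)
place((.4583,.327),.073,185,.85,hi=.09)
env.goto([.608,.162,.18],[180,0,180])
fs=[env.grab_frame("top"),env.grab_frame("side")]
cv2.imwrite("pics/d.png",fs[1]["image"])
r=fit(fs,"flange_ring_mid",(.458,.327),SH["flange_ring_mid"],z0=.070)
```

```text
gripped t 34.5 p [0.641, -0.019, 0.0031] w mm 55.6 ff 20.0 j6 -103
lifted t 35.7 p [0.6403, -0.019, 0.1618] w mm 55.4 ff 20.0 j6 -103
down hit=True want z=0.073 t 38.5 p [0.4583, 0.3271, 0.0731] w mm 55.4 ff 20.0 j6 -137
left t 40.2 p [0.4577, 0.3265, 0.1621] w mm 73.8 ff 0.0 j6 -137
flange_ring_mid [0.4601 0.3221] each [[0.4629, 0.3144], [0.4581, 0.3263]] scores [0.45, 0.77] px [122, 839]
```

View pics/d.png

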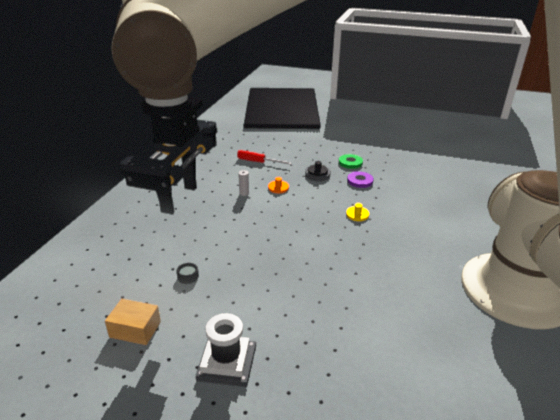

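The ring sits evenly on the tube at (224,329). The top mask covers only part of the ring, so I trust the side fit. The lens cell is last.

Run:
```python
from act import *
pick((.6083,.1625),.004,180,.8,20,hi=.17)
place((.4583,.327),.086,185,.75,hi=.10)
env.goto([.40,.0,.30],[180,0,180])
fs=[env.grab_frame("top"),env.grab_frame("side")]
cv2.imwrite("pics/e.png",fs[1]["image"])
r=fit(fs,"lens_cell_mid",(.458,.327),SH["lens_cell_mid"],z0=.082)
r=fit(fs,"cap_mid",(.4646,-.3167),SH["cap_mid"],z0=.012)
say("end")
```

```text
gripped t 44.2 p [0.6083, 0.1625, 0.0041] w mm 41.7 ff 20.0 j6 -120
lifted t 45.5 p [0.6076, 0.1623, 0.1727] w mm 41.4 ff 20.0 j6 -120
down hit=True want z=0.086 t 47.8 p [0.4582, 0.3271, 0.086] w mm 41.4 ff 20.0 j6 -137
left t 49.6 p [0.4577, 0.3265, 0.185] w mm 65.0 ff 0.0 j6 -137
lens_cell_mid [0.4592 0.3277] each [[0.4585, 0.3287], [0.4595, 0.327]] scores [0.51, 0.86] px [238, 682]
cap_mid [ 0.4646 -0.3163] each [[0.4645, -0.316], [0.4649, -0.3174]] scores [0.85, 0.69] px [281, 224]
end t 51.3 p [0.4002, 0.0005, 0.2996] w mm 65.3 ff 0.0 j6 -114
```

View pics/e.png

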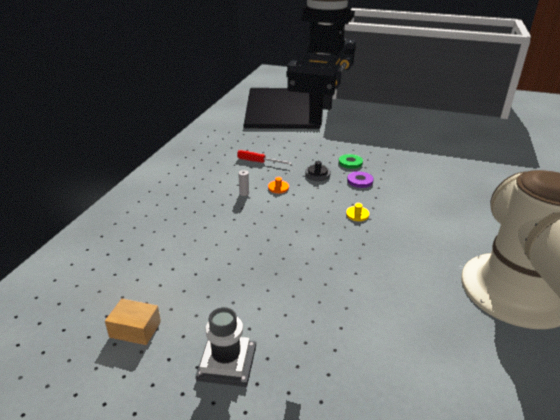

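The column is complete at (225,340) with the lens cell on top, glass up. The cap is on the round port at (318,172), and the post, box and screwdriver haven't moved. I'll hand it in now.

```bash
python3 -c "
from workcell import env
print(env.close_job())"
```

```text
the job is handed in; nothing more can be done
None
```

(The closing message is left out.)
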